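# Nip a freshly cased book in the screw press

## Robot

A 7-joint arm with a two-finger parallel gripper is mounted at the origin on the work surface. World frame = base frame: x ahead of the robot, y to its left, z up, the work surface at z = 0. Lengths are in m, angles in rad, forces in N, time in s.
With the tool pointing down it reaches from about 0.35 to 0.9 m from the base axis. Payload 19.9 kg.
Tool frame: the origin (TCP) lies on the mounting face of the last link; the fingertips stand 199 mm ahead of it and the grasp point (between the pads) lies 180 mm ahead of it; x points along the fingers, y is the direction in which the jaws open and shut, and the axes are right-handed (so a half turn about x gives the same grasp; the last joint's range is limited). The gripper opens to 94 mm and grips with 3 to 60 N. Pads are 16 mm wide; open, the fingers measure 119 mm over their backs; the gripper's body (75 mm by 177 mm) begins 78 mm behind the grasp point.
Start: joints at [-1.173, 0.417, -0.01, 1.614, 0.005, 1.111, -0.053], TCP at [0.266, 0.566, 0.405] pointing down, gripper open.
Joint ranges: [-2.81, 2.81], [-0.39, 2.02], [-1.27, 1.25], [0.06, 2.57], [-1.19, 4.33], [0.19, 2], [-2.82, 2.82]. Speed limits (rad/s): [1.89, 1.89, 2.39, 2.39, 3.01, 3.01, 3.01].

## Interface

Orientations are given as [roll, pitch, yaw] about the fixed x, y, z axes, in that order (R = Rz(yaw) Ry(pitch) Rx(roll)).
In Python, from bench import ctrl gives the robot as it stands. The module is installed in compiled form; this text tells all that it offers.
- The arm moves only by the tool arm_command, never from a script. Its argument "increments" is a list of rows, each an object with "delta_pos": the shift along the world's x, y, z in mm, a list of three; "twist": the turn, a rotation vector about the world's x, y, z in rad, a list of three. In form: [{"delta_pos": [x, y, z], "twist": [rx, ry, rz]}, ...]. A call has 1 to 20 rows; each row shifts and turns the commanded pose from where the row before left it; what a row does not reach is not made up. A row lasts 1/12 s, in which the tool goes at most 41.7 mm and 7.16 degrees, less where a joint would pass 70% of its speed; a pose out of reach is approached as far as the arm can. A call with a gripper value outside its range is refused whole. "grip" is the opening, from -1 (shut) to 1 (fully open), set as the call begins (left out, the last holds). The fingers move at their own pace and stop on an object; "squeeze" is the grip in N (left out, the last holds). Time passes only in rows, so rows that do not move let the fingers close. It gives the time, the measured TCP pose, the force and the opening at its end, in the units of the state.
- ctrl.get_obs(): the state, without advancing time (a new reading comes with each control period).
- ctrl.capture(name): name is "scene" or "top" or "wrist"; returns a dict with "img" (400x640x3 uint8, red, green, blue), "fx", "fy", "cx", "cy" (pixels), "R" (3x3) and "t" (3): a world point X has camera coordinates R X + t. Camera axes: x right, y down, z forward; pixel columns grow to the right and rows downward; lengths in m; the calibration is good to about 2 mm. The wrist camera is an equidistant fisheye: a pixel r from the principal point sees the ray r / f radians off the axis. A picture is of the moment at which its call begins. There is no depth.
- ctrl.sign_off(): hands the job in, once; it reports no verdict.
The state is a dict: "time_s": time; "qpos": joint angles; "qd": joint speeds; "effort": joint torques, N m; "tool_pos": TCP position; "tcp_rot": TCP orientation; "contact_force": force on the tool from outside, world axes, zero at the start; "ft_torque": the same for the moment, N m; "opening": finger opening in m.
Only numpy, scipy, OpenCV 4.12 (cv2) and the standard library are available. Lean on these libraries where they do the work, as an engineer would, in place of code of your own. Each camera call takes 0.05 s, during which the arm holds its last target. There are 200 camera calls.

## Task

Gently slide the cased book straight in under the press platen until its boards are covered and only the rounded spine with its hinge groove is left out in front of the platen's front edge. Then take the revolving grip of the crank, keep hold of it, and wind the platen down (clockwise from above) until the book is firmly nipped but not crushed: stop when the handle, which turns freely at about 6 newtons, takes about 11. Let go of the grip and leave the book nipped, with the other things on the bench left alone.

Things in the scene. Friction and masses are not known exactly. Their poses are not given: they have to be found in the camera images.
- press: Bench nipping press, dark green cast iron, bolted down. Base 230 (x) x 310 (y) mm, 30 high; two steel posts, 22 in diameter, at y = +-128, x = 0, carry a crosshead 44 deep in x, 158 to 188 above the bench. Origin: centre of the base's underside; x points from the open front (robot's side) to the back, z up; the screw axis is the vertical through the origin.
- packing: Pack of greyboard lying fixed on the bed of the press, 200 x 200 mm, edges parallel to the press's, reaching 120 mm in front of the screw axis and 80 behind it. Origin: 30 mm below the centre of its top face. Its top is 36 to 44 mm above the bench, different each time; the book lies on it.
- platen: Flat steel pressing plate, 120 (x) x 190 (y) x 16 mm, axes parallel to the press's. Origin: centre of its lower face, on the screw axis; its front edge is at x = -60. At the start this face is 92 to 104 mm above the bench. It sinks 30 mm per full clockwise turn of the crank; screw, crank and grip sink with it. It stays where it is left: the screw does not run back below 150 N on the book.
- grip: Hardwood sleeve on the end of the crank arm: an upright cylinder, 26 mm in diameter, 58 long, free to spin on its pin. Origin: centre of its lower end, 2 mm above the arm (24 wide, 12 thick). Its axis is 75 mm from the screw axis. At the start the arm points within 75 degrees of the press's +x (back). As the sleeve spins, the hand need not turn while going round.
- grip_top (a point): Centre of the upper end of the grip sleeve, 58 mm above the sleeve's origin, 305 to 318 mm above the bench at the start; a flat screw head of 4 mm sits on it.
- crank_hub (a point): Point on the screw axis level with the sleeve's lower end, 156 mm above the platen's lower face; the round hub (42 mm) with its nut reaches 11 mm above it. Turning slowly takes 6 N along the circle at the sleeve while the platen is free, and 0.064 N more per newton on the book: 8 N at 30 N, 11 N at 80 N, 15 N at 140 N. From first touch the book is pressed by about 4 N per degree of turn.
- book: Dark red hardcover book, 120 (x) x 150 (y) mm, about 0.4 kg, 28 to 36 mm thick as its folds are swollen (different each time), flat on the greyboard, half under the raised platen. Origin: centre of its underside; the rounded spine is its -x (front) end, the boards reach from x = -36 to x = +60, the hinge groove from x = -45 to -36. It starts 30 to 60 mm short of its place, up to 6 mm off sideways, 0.1 rad askew.
- book_spine (a point): Middle of the book's rounded spine: its foremost point, 15 mm above the greyboard, 60 mm in front of the book's origin. The spine is a half round of 29 mm across, running along the book's y. In place, it stands 24 mm in front of the platen's front edge, i.e. the book's origin is at x = -24 mm, y about 0 in the platen's frame, its x axis along the platen's.
- spool: bystander: standing spool of thread, 60 mm in diameter, 56 high; origin at the centre of its underside
- folder: bystander: flat ivory bone folder, 140 x 20 x 5 mm; origin under its centre
- awl: bystander: awl with a wooden handle, 135 mm long, lying; origin under its middle
- scissors: bystander: steel scissors, 200 mm long, lying; origin under the pivot
- glue_pot: bystander: white pot, 84 mm in diameter, 85 high; origin at the centre of its underside
- hammer: bystander: hammer, 260 mm long, lying; origin under its handle's middle
- rule: bystander: steel rule 300 x 30 x 3 mm, lying; origin under its centre
Not all that is in view belongs to the job. What is meant by the book is not blue, and is the smaller of those in its own colour.

How it is judged:
On the way, in this order (a step that is already met when the one before it is completed fails the run):
1. the book is in place under the open platen: its origin 16 to 32 mm in front of the screw axis, within 20 mm of it sideways, less than 0.07 rad askew, and not yet pressed (x of book in the frame of platen between -0.032 and -0.016 m and y of book in the frame of platen between -0.02 and 0.02 m and angle between the x axis of book and the x axis of platen, either way round below 0.07 rad and contact force between platen and book below 1 N), for 0.2 s.
2. the platen is wound down on the book (over 30 N) with the fingers on the revolving grip (contact force between platen and book above 30 N and contact force between the fingers and grip above 0.5 N), for 0.1 s.
At the end, for the whole second after the job is handed in: The book lies with its origin 16 to 32 mm in front of the screw axis, within 20 mm of it sideways and less than 0.07 rad askew to the platen, at rest, nipped by the platen with more than 30 N; the grip is let go (x of book in the frame of platen between -0.032 and -0.016 m and y of book in the frame of platen between -0.02 and 0.02 m and angle between the x axis of book and the x axis of platen, either way round below 0.07 rad and contact force between platen and book above 30 N and contact force between the fingers and grip below 0.1 N and linear speed of book below 0.01 m/s); the robot touches nothing.
It fails at once if the platen presses the book with more than 140 N (contact force between platen and book above 140 N).
It fails at once if the fingers push the book with more than 25 N (contact force between the fingers and book above 25 N).
It fails at once if the crank turns (its grip moving faster than 0.03 m/s) without the fingers on the grip (linear speed of grip above 0.03 m/s and contact force between the fingers and grip below 0.1 N).
It fails at once if a bystander is moved by more than 30 mm (distance of any of spool, folder, awl, scissors, glue_pot, hammer, rule from where it was at the start of the episode above 0.03 m).
It also fails if it takes over 72 s, if anything falls off the work surface, if the arm or the gripper's body presses on something with over 40 N, if the wrist force passes 120 N, or if a joint passes its speed limit or range.

## Working session

There is one attempt and no reset: what is moved stays moved. The work goes in short steps, Python scripts to look and compute and a tool call to move; the robot and the scene stay as the last step left them, time stands still between calls to the robot, and variables do not carry over. Pictures are saved under pics/ and viewed, about 8 in all and at most 12, crops included, and the job is handed in when it is done.

Besides the shell and the picture viewer there is one more tool, called after "Request:" in YAML: its name, and indented under it one key for each argument. arm_command: Moves the arm, as the interface text tells. Its arguments: {"type":"object","properties":{"increments":{"type":"array"},"grip":{"type":"number"},"squeeze":{"type":"number"}},"required":["increments"]}

```bash
mkdir -p pics
python3 - <<'E'
from bench import ctrl
import cv2,pickle
o=ctrl.get_obs();print({k:o[k] for k in('time_s','tool_pos','tcp_rot','contact_force','opening')})
C={}
for n in("scene","top","wrist"):
    c=ctrl.capture(n);C[n]=c;cv2.imwrite(f"pics/{n}0.png",c["img"][:,:,::-1]);print(n,c["fx"],c["cx"],c["cy"],c["R"],c["t"])
pickle.dump(C,open("c0.pkl","wb"))
E
```

```text
{'time_s': 0.0, 'tool_pos': array([0.26601516, 0.56541967, 0.40402132]), 'tcp_rot': array([-1.47706417,  1.56956067, -1.91682355]), 'contact_force': array([0.03977847, 0.71532648, 0.91426286]), 'opening': 0.09390277508984259}
scene 488.2149075501021 311.1235012090477 198.23072055017806 [[ 0.39463152  0.91852806 -0.02391998]
 [ 0.54424674 -0.25464353 -0.79934483]
 [-0.74031173  0.3024283  -0.60039626]] [-0.20845702 -0.08938469  1.90626192]
top 431.0867826514754 315.00088516613374 200.98816696781216 [[ 0.01674957 -0.99985896 -0.00122615]
 [-0.99910652 -0.01668935 -0.03882811]
 [ 0.03880217  0.00187541 -0.99924515]] [-0.01242675  0.4610965   1.58374564]
wrist 309.70691628693146 318.34235751491485 197.34515248790817 [[ 4.25873833e-01  9.04782555e-01  7.72361195e-05]
 [ 8.77647609e-01 -4.13122380e-01  2.43032042e-01]
 [ 2.19923060e-01 -1.03433201e-01 -9.70018258e-01]] [-0.62533847 -0.02570562  0.39030219]
```

View pics/scene0.png

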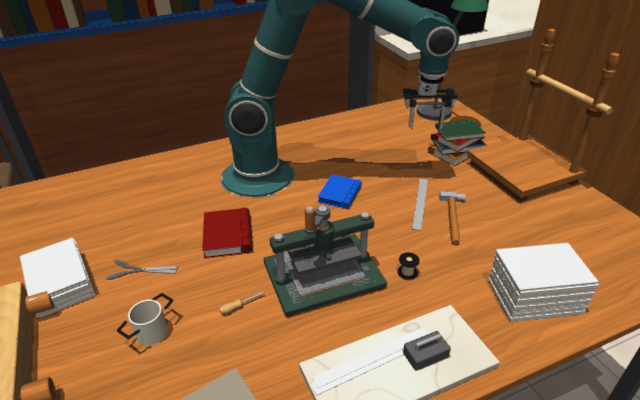

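View pics/top0.png

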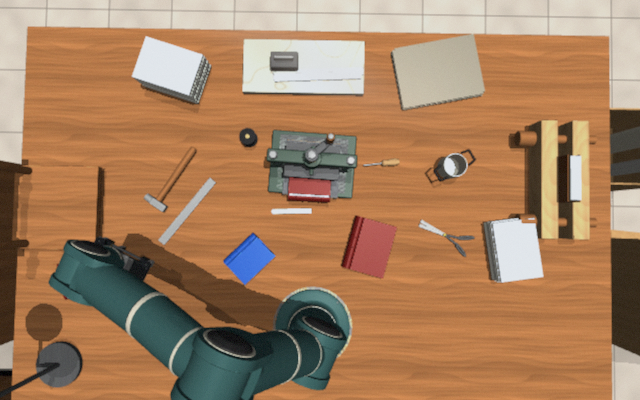

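The scene view shows the press near (320,265) and its crank grip at (310,217). In the top view the press is near (312,165), the crank grip at (331,138), the book's spine end at (309,190), the bone folder at (291,211) and the spool at (248,137). I'll enlarge both.

Run:
```python
import pickle,cv2,numpy as np
C=pickle.load(open("c0.pkl","rb"))
a=C["top"]["img"][122:222,250:375,::-1];b=C["scene"]["img"][195:320,255:400,::-1]
cv2.imwrite("pics/t1.png",cv2.resize(a,None,fx=6,fy=6,interpolation=cv2.INTER_CUBIC))
cv2.imwrite("pics/s1.png",cv2.resize(b,None,fx=4.6,fy=4.6,interpolation=cv2.INTER_CUBIC))
```

```text
(no output)
```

View pics/t1.png

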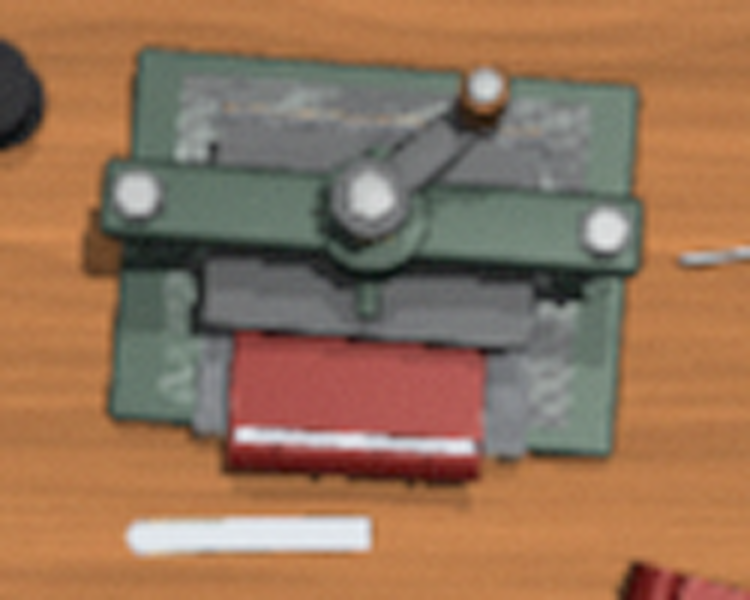

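View pics/s1.png

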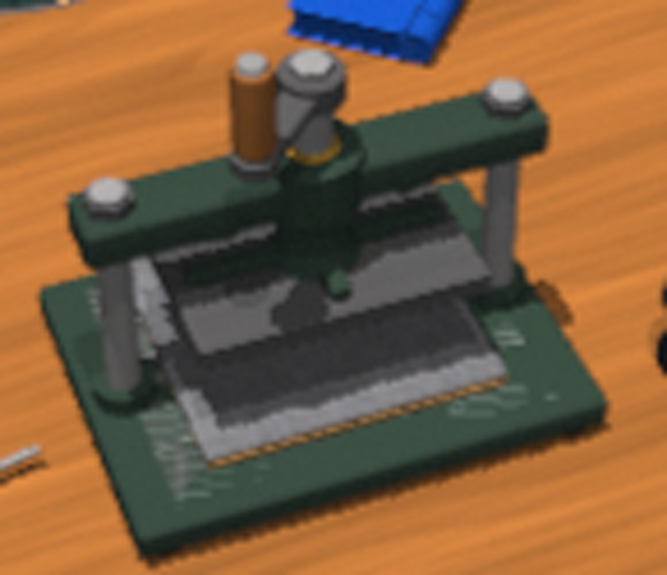

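Top crop: base top corners are at (140,50), (636,87), (610,455) and (112,418). The grip head is at (487,85), the hub at (372,193), and the spine front runs from (232,470) to (478,478). Scene crop: the grip head is at (252,66), the hub at (312,62), and the packing's back top edge runs from (210,457) to (505,376).

```bash
cat > h.py <<'E'
import pickle,numpy as np
C=pickle.load(open("c0.pkl","rb"))
def ray(n,u,v):
    c=C[n];R=np.array(c["R"]);d=np.array([(u-c["cx"])/c["fx"],(v-c["cy"])/c["fy"],1]);return -R.T@c["t"],R.T@d
def T(x,y): return ray("top",250+(x+.5)/6-.5,122+(y+.5)/6-.5)
def S(x,y): return ray("scene",255+(x+.5)/4.6-.5,195+(y+.5)/4.6-.5)
def atz(r,z): o,d=r;return o+d*(z-o[2])/d[2]
def tri(a,b):
    (o,d),(p,e)=a,b;s=np.linalg.lstsq(np.c_[d,-e],p-o,rcond=None)[0];A=o+d*s[0];B=p+e*s[1];return (A+B)/2,np.linalg.norm(A-B)
E
python3 - <<'E'
from h import *
np.set_printoptions(precision=4,suppress=True)
k=np.array([atz(T(*p),.03) for p in((140,50),(636,87),(610,455),(112,418))])
print("base",k,k.mean(0),[np.linalg.norm(k[i]-k[i-1]) for i in range(4)])
b1=np.array([atz(T(*p),.194) for p in((138,193),(605,230))]);print("posts",b1,b1.mean(0))
d=b1[0]-b1[1];print("yaw posts",np.arctan2(-d[0],d[1]))
d=(k[0]+k[3]-k[1]-k[2]);print("yaw base",np.arctan2(-d[0],d[1]))
d=(k[0]+k[1]-k[2]-k[3]);print("yaw base2",np.arctan2(d[1],d[0]))
# scene posts bolts
print("posts tri",tri(T(138,193),S(507,93)),tri(T(605,230),S(110,191)))
print("griptop",tri(T(487,85),S(252,63)),"hub",tri(T(372,190),S(312,60)))
for z in(.036,.044):
  print("pack",z,[atz(S(*p),z) for p in((210,457),(505,376))])
for z in(.055,.050): print("spine",[atz(T(*p),z) for p in((232,470),(478,478))])
for z in(.068,.075): print("book L,R edges",[atz(T(*p),z) for p in((237,335),(228,430),(487,350),(482,440))])
print("platen front",[atz(T(*p),.114) for p in((205,330),(530,347))])
print("folder",[atz(T(*p),.005) for p in((126,537),(372,518),(372,550))])
E
```

```text
base [[ 0.7188  0.154   0.03  ]
 [ 0.701  -0.1495  0.03  ]
 [ 0.4757 -0.1367  0.03  ]
 [ 0.4931  0.1664  0.03  ]] [0.5972 0.0086 0.03  ] [np.float64(0.2260196985538327), np.float64(0.3041013233098201), np.float64(0.22574840043941122), np.float64(0.3036352098007471)]
posts [[ 0.6067  0.1366  0.194 ]
 [ 0.5907 -0.1188  0.194 ]] [0.5987 0.0089 0.194 ]
yaw posts -0.06285785905106282
yaw base -0.05801833251885465
yaw base2 -0.05591868003786665
posts tri (array([0.6062, 0.1365, 0.1987]), np.float64(0.000736514936397525)) (array([ 0.5901, -0.1177,  0.1998]), np.float64(0.00145682618417355))
griptop (array([ 0.6469, -0.0485,  0.3124]), np.float64(0.001756230856005164)) hub (array([0.6004, 0.0084, 0.2627]), np.float64(0.0008419903683269993))
pack 0.036 [array([ 0.6659, -0.0912,  0.036 ]), array([0.6805, 0.1032, 0.036 ])]
pack 0.044 [array([ 0.6727, -0.0937,  0.044 ]), array([0.6872, 0.0993, 0.044 ])]
spine [array([0.4617, 0.0912, 0.055 ]), array([ 0.4594, -0.0559,  0.055 ])]
spine [array([0.4619, 0.0916, 0.05  ]), array([ 0.4596, -0.0561,  0.05  ])]
book L,R edges [array([0.5415, 0.089 , 0.068 ]), array([0.4849, 0.0932, 0.068 ]), array([ 0.535 , -0.0597,  0.068 ]), array([ 0.4815, -0.0575,  0.068 ])]
book L,R edges [array([0.5408, 0.0885, 0.075 ]), array([0.4845, 0.0928, 0.075 ]), array([ 0.5344, -0.0595,  0.075 ]), array([ 0.4811, -0.0573,  0.075 ])]
platen front [array([0.5398, 0.1046, 0.114 ]), array([ 0.5331, -0.0829,  0.114 ])]
folder [array([0.4213, 0.159 , 0.005 ]), array([0.4355, 0.0075, 0.005 ]), array([0.4158, 0.0072, 0.005 ])]
```

Run:
```python
from bench import ctrl
import numpy as np
from scipy.spatial.transform import Rotation as Ro
np.set_printoptions(precision=4,suppress=True)
o=ctrl.get_obs();R=Ro.from_euler('xyz',o['tcp_rot'])
M=R.as_matrix();print(M)
n=np.array([.058,.9983,0])
for s in(1,-1):
    y=s*n;x=np.array([0,0,-1.]);D=np.c_[x,y,np.cross(x,y)]
    print(s,(Ro.from_matrix(D)*R.inv()).as_rotvec())
```

```text
[[-0.0003  0.4258  0.9048]
 [-0.0009  0.9048 -0.4258]
 [-1.     -0.0009  0.0001]]
1 [ 0.0009 -0.0001  0.3818]
-1 [-0.0002 -0.0013 -2.7598]
```

Request:
arm_command:
  increments:
    - {"delta_pos": [9, -28, 0], "twist": [0, 0, 0.02]}
    - {"delta_pos": [9, -28, 0], "twist": [0, 0, 0.02]}
    - {"delta_pos": [9, -28, 0], "twist": [0, 0, 0.02]}
    - {"delta_pos": [9, -28, 0], "twist": [0, 0, 0.02]}
    - {"delta_pos": [9, -28, 0], "twist": [0, 0, 0.02]}
    - {"delta_pos": [9, -28, 0], "twist": [0, 0, 0.02]}
    - {"delta_pos": [9, -28, 0], "twist": [0, 0, 0.02]}
    - {"delta_pos": [9, -28, 0], "twist": [0, 0, 0.02]}
    - {"delta_pos": [9, -28, 0], "twist": [0, 0, 0.02]}
    - {"delta_pos": [9, -28, 0], "twist": [0, 0, 0.02]}
    - {"delta_pos": [9, -28, 0], "twist": [0, 0, 0.02]}
    - {"delta_pos": [9, -28, 0], "twist": [0, 0, 0.02]}
    - {"delta_pos": [9, -28, 0], "twist": [0, 0, 0.02]}
    - {"delta_pos": [9, -28, 0], "twist": [0, 0, 0.02]}
    - {"delta_pos": [9, -28, 0], "twist": [0, 0, 0.02]}
    - {"delta_pos": [9, -28, 0], "twist": [0, 0, 0.02]}
    - {"delta_pos": [9, -28, 0], "twist": [0, 0, 0.02]}
    - {"delta_pos": [9, -28, 0], "twist": [0, 0, 0.02]}
    - {"delta_pos": [9, -28, 0], "twist": [0, 0, 0.02]}
    - {"delta_pos": [3, -15, 0], "twist": [0, 0, 0]}
  grip: 1
  squeeze: 30

```text
time_s: 1.82
tool_pos: [0.4406, 0.0156, 0.4047]
tcp_rot: [-0.782, 1.57, -0.843]
contact_force: [-0.5, -0.3, 0.8]
opening: 0.0942
```

Request:
arm_command:
  increments:
    - {"delta_pos": [0, 0, -20], "twist": [0, 0, 0]}
    - {"delta_pos": [0, 0, -20], "twist": [0, 0, 0]}
    - {"delta_pos": [0, 0, -20], "twist": [0, 0, 0]}
    - {"delta_pos": [0, 0, -20], "twist": [0, 0, 0]}
    - {"delta_pos": [0, 0, -20], "twist": [0, 0, 0]}
    - {"delta_pos": [0, 0, -20], "twist": [0, 0, 0]}
    - {"delta_pos": [0, 0, -15], "twist": [0, 0, 0]}
    - {"delta_pos": [0, 0, -10], "twist": [0, 0, 0]}
    - {"delta_pos": [0, 0, -8], "twist": [0, 0, 0]}
    - {"delta_pos": [0, 0, -2], "twist": [0, 0, 0]}
    - {"delta_pos": [0, 0, 0], "twist": [0, 0, 0]}

```text
time_s: 2.73
tool_pos: [0.4401, 0.0185, 0.2496]
tcp_rot: [-2.57, 1.57, -2.63]
contact_force: [0.7, 0.3, -0.1]
opening: 0.0938
```

Run:
```python
from bench import ctrl
import cv2,pickle,numpy as np
o=ctrl.get_obs();print(o['tool_pos'],o['qpos'],o['contact_force'])
C={n:ctrl.capture(n) for n in("wrist","top")};pickle.dump(C,open("c1.pkl","wb"))
a=cv2.resize(C["top"]["img"][122:222,250:375,::-1],None,fx=5,fy=5,interpolation=cv2.INTER_CUBIC)
cv2.imwrite("pics/w2.png",C["wrist"]["img"][:,:,::-1]);cv2.imwrite("pics/t2.png",a)
print(C["wrist"]["R"],C["wrist"]["t"])
```

```text
[0.44014071 0.01850225 0.24957501] [-0.39520653  0.3443167   0.3260456   2.19043168 -0.18377757  0.63208711
  1.57276054] [ 0.73827305  0.33056199 -0.13160922]
[[ 5.99771556e-02  9.98199499e-01  7.07513060e-04]
 [ 9.68257113e-01 -5.83503285e-02  2.43050204e-01]
 [ 2.42653875e-01 -1.38924053e-02 -9.70013452e-01]] [-0.04533452 -0.41349052  0.13387331]
```

View pics/w2.png

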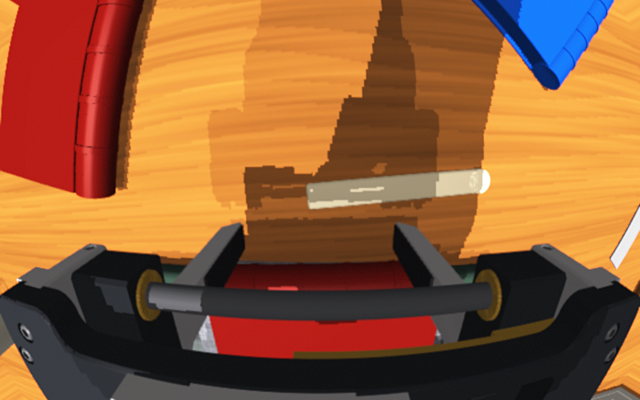

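The wrist view shows the fingertips at (235,230) and (400,230), standing just in front of the spine edge at row ~262 and straddling its middle. The folder at (310-485,190) is clear. Next I push gently along the press's x axis.

Request:
arm_command:
  increments:
    - {"delta_pos": [3, -0.17, 0], "twist": [0, 0, 0]}
    - {"delta_pos": [3, -0.17, 0], "twist": [0, 0, 0]}
    - {"delta_pos": [3, -0.17, 0], "twist": [0, 0, 0]}
    - {"delta_pos": [2, -0.12, 0], "twist": [0, 0, 0]}
    - {"delta_pos": [2, -0.12, 0], "twist": [0, 0, 0]}
    - {"delta_pos": [2, -0.12, 0], "twist": [0, 0, 0]}
    - {"delta_pos": [2, -0.12, 0], "twist": [0, 0, 0]}
    - {"delta_pos": [2, -0.12, 0], "twist": [0, 0, 0]}
    - {"delta_pos": [3, -0.17, 0], "twist": [0, 0, 0]}
    - {"delta_pos": [3, -0.17, 0], "twist": [0, 0, 0]}
    - {"delta_pos": [3, -0.17, 0], "twist": [0, 0, 0]}
    - {"delta_pos": [3, -0.17, 0], "twist": [0, 0, 0]}
    - {"delta_pos": [3, -0.17, 0], "twist": [0, 0, 0]}
    - {"delta_pos": [3, -0.17, 0], "twist": [0, 0, 0]}
    - {"delta_pos": [3, -0.17, 0], "twist": [0, 0, 0]}
    - {"delta_pos": [3, -0.17, 0], "twist": [0, 0, 0]}
    - {"delta_pos": [3, -0.17, 0], "twist": [0, 0, 0]}
    - {"delta_pos": [3, -0.17, 0], "twist": [0, 0, 0]}

```text
time_s: 4.33
tool_pos: [0.4894, 0.0157, 0.2496]
tcp_rot: [-0.906, 1.571, -0.966]
contact_force: [-2.6, -0.5, 1.5]
opening: 0.0939
```

Run:
```python
from bench import ctrl
import cv2,pickle,numpy as np
o=ctrl.get_obs();print(o['tool_pos'],o['contact_force'])
C={n:ctrl.capture(n) for n in("wrist","top")};pickle.dump(C,open("c2.pkl","wb"))
a=cv2.resize(C["top"]["img"][142:212,265:365,::-1],None,fx=7,fy=7,interpolation=cv2.INTER_CUBIC)
cv2.imwrite("pics/t3.png",a)
b=cv2.resize(C["wrist"]["img"][200:400,150:490,::-1],(700,412));cv2.imwrite("pics/w3.png",b)
```

```text
[0.48938617 0.0156983  0.24961879] [-2.61026014 -0.48130578  1.51396272]
```

View pics/t3.png

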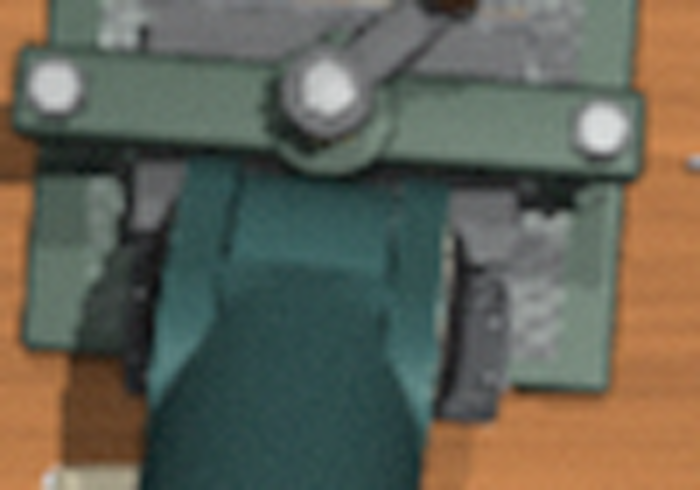

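The arm hides the book here. The crosshead front shows at rows ~170 and the arm wrist stops just short of it. A force of -2.6 N in x says the fingers are on the spine. I'll push about 15 mm more, then back off and look.

Request:
arm_command:
  increments:
    - {"delta_pos": [2, -0.12, 0], "twist": [0, 0, 0]}
    - {"delta_pos": [2, -0.12, 0], "twist": [0, 0, 0]}
    - {"delta_pos": [2, -0.12, 0], "twist": [0, 0, 0]}
    - {"delta_pos": [2, -0.12, 0], "twist": [0, 0, 0]}
    - {"delta_pos": [2, -0.12, 0], "twist": [0, 0, 0]}
    - {"delta_pos": [2, -0.12, 0], "twist": [0, 0, 0]}
    - {"delta_pos": [2, -0.12, 0], "twist": [0, 0, 0]}
    - {"delta_pos": [1, -0.06, 0], "twist": [0, 0, 0]}
    - {"delta_pos": [0, 0, 0], "twist": [0, 0, 0]}
    - {"delta_pos": [0, 0, 0], "twist": [0, 0, 0]}

```text
time_s: 5.27
tool_pos: [0.5043, 0.0148, 0.2497]
tcp_rot: [-0.171, 1.57, -0.23]
contact_force: [-0.3, 0.0, -0.6]
opening: 0.094
```

Request:
arm_command:
  increments:
    - {"delta_pos": [-5, 0.3, 0], "twist": [0, 0, 0]}
    - {"delta_pos": [-10, 0.6, 0], "twist": [0, 0, 0]}
    - {"delta_pos": [-20, 1.2, 0], "twist": [0, 0, 0]}
    - {"delta_pos": [-30, 1.7, 10], "twist": [0, 0, 0]}
    - {"delta_pos": [-20, 10, 30], "twist": [0, 0, 0]}
    - {"delta_pos": [0, 30, 20], "twist": [0, 0, 0]}
    - {"delta_pos": [0, 35, 0], "twist": [0, 0, 0]}
    - {"delta_pos": [0, 35, 0], "twist": [0, 0, 0]}
    - {"delta_pos": [0, 35, 0], "twist": [0, 0, 0]}
    - {"delta_pos": [0, 35, 0], "twist": [0, 0, 0]}
    - {"delta_pos": [0, 0, 0], "twist": [0, 0, 0]}

```text
time_s: 6.18
tool_pos: [0.4177, 0.2042, 0.3097]
tcp_rot: [1.273, 1.569, 1.22]
contact_force: [-0.6, 0.7, 0.5]
opening: 0.0944
```

Run:
```python
from bench import ctrl
import cv2,pickle,numpy as np
o=ctrl.get_obs();print(o['tool_pos'],o['contact_force'])
C={n:ctrl.capture(n) for n in("wrist","top","scene")};pickle.dump(C,open("c3.pkl","wb"))
a=cv2.resize(C["top"]["img"][122:222,250:375,::-1],None,fx=6,fy=6,interpolation=cv2.INTER_CUBIC)
cv2.imwrite("pics/t4.png",a)
```

```text
[0.41768286 0.20418652 0.30972271] [-0.55097302  0.68344007  0.49126518]
```

View pics/t4.png

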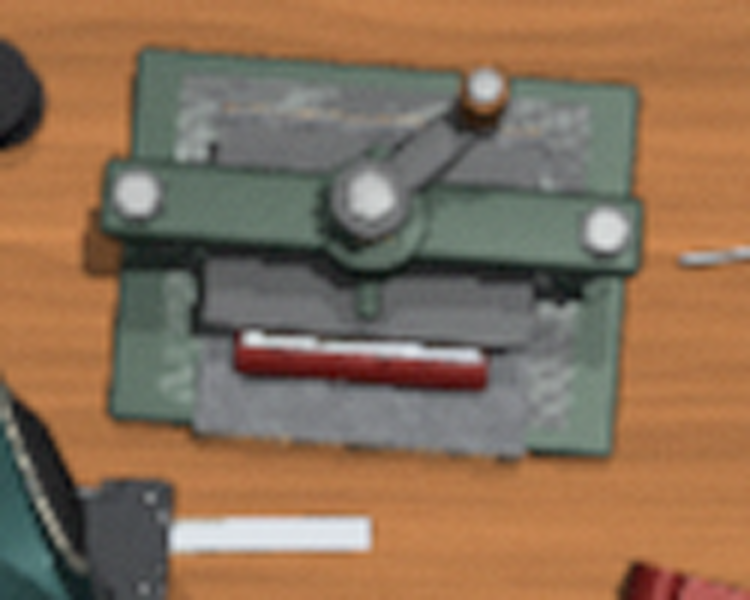

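The spine now lies parallel to the platen's edge, with its front running from (237,374) to (487,390) and the hinge at the platen's edge. The folder and grip have not moved.

Run:
```python
from h import *
np.set_printoptions(precision=4,suppress=True)
P=np.array([.598,.0087]);a=-.058;e=np.array([np.cos(a),np.sin(a)]);n=np.array([-e[1],e[0]])
for z in(.05,.056):
  q=np.array([atz(T(*p),z)[:2] for p in((237,374),(487,390))]);m=q.mean(0)-P;d=q[0]-q[1]
  print("spine press",e@m,n@m,"yaw rel",np.arctan2(-d[0],d[1])-a)
for z in(.108,.114): # platen top front edge
  q=[atz(T(*p),z)[:2]-P for p in((205,328),(530,347))];print("platen front",[e@v for v in q])
```

```text
spine press -0.08209560366228874 0.0010407334321289015 yaw rel 0.010609501412543881
spine press -0.08254133551981581 0.0009288052422864086 yaw rel 0.010609501412544027
platen front [np.float64(-0.06194827254959132), np.float64(-0.05891939336917494)]
platen front [np.float64(-0.06249232433242041), np.float64(-0.05947562205309706)]
```

The book's origin is at about x = -22 to -26 mm with 0.01 rad skew, so it is in place. Now to the grip, with the fingers half open and coming from above.

Request:
arm_command:
  increments:
    - {"delta_pos": [0, 0, 35], "twist": [0, 0, 0]}
    - {"delta_pos": [0, 0, 35], "twist": [0, 0, 0]}
    - {"delta_pos": [0, 0, 35], "twist": [0, 0, 0]}
    - {"delta_pos": [0, 0, 35], "twist": [0, 0, 0]}
    - {"delta_pos": [0, 0, 35], "twist": [0, 0, 0]}
    - {"delta_pos": [0, 0, 35], "twist": [0, 0, 0]}
    - {"delta_pos": [0, 0, 25], "twist": [0, 0, 0]}
    - {"delta_pos": [19, -21, 0], "twist": [0, 0, 0]}
    - {"delta_pos": [19, -21, 0], "twist": [0, 0, 0]}
    - {"delta_pos": [19, -21, 0], "twist": [0, 0, 0]}
    - {"delta_pos": [19, -21, 0], "twist": [0, 0, 0]}
    - {"delta_pos": [19, -21, 0], "twist": [0, 0, 0]}
    - {"delta_pos": [19, -21, 0], "twist": [0, 0, 0]}
    - {"delta_pos": [19, -21, 0], "twist": [0, 0, 0]}
    - {"delta_pos": [19, -21, 0], "twist": [0, 0, 0]}
    - {"delta_pos": [19, -21, 0], "twist": [0, 0, 0]}
    - {"delta_pos": [19, -21, 0], "twist": [0, 0, 0]}
    - {"delta_pos": [19, -21, 0], "twist": [0, 0, 0]}
    - {"delta_pos": [19, -21, 0], "twist": [0, 0, 0]}
    - {"delta_pos": [0, 0, 0], "twist": [0, 0, 0]}
  grip: 0.06

```text
time_s: 8.0
tool_pos: [0.648, -0.0593, 0.5436]
tcp_rot: [-1.961, 1.568, -2.027]
contact_force: [0.9, -0.7, -0.5]
opening: 0.0498
```

Run:
```python
from bench import ctrl
import cv2
c=ctrl.capture("wrist");cv2.imwrite("pics/w5.png",c["img"][:,:,::-1])
c=ctrl.capture("scene");cv2.imwrite("pics/s5.png",cv2.resize(c["img"][120:320,240:420,::-1],None,fx=3,fy=3))
o=ctrl.get_obs();print(o['tool_pos'],o['tcp_rot'],o['opening'],o['qpos'],o['contact_force'])
```

```text
[ 0.64672541 -0.05570376  0.54399348] [-2.47512675  1.5695527  -2.53861231] 0.04963087508177588 [-0.31326634  0.40786461  0.50687238  1.37150933 -0.19536784  1.4128186
  1.69673005] [-0.19289955 -0.44061431 -0.27066657]
```

View pics/s5.png

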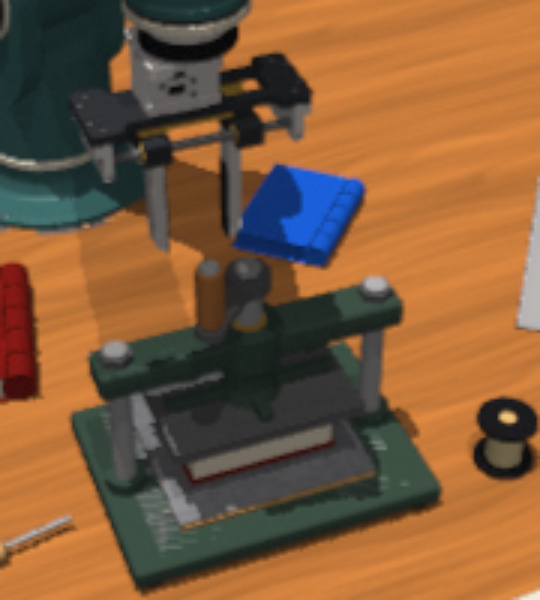

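The open fingers straddle the grip (208,265) from above. The book's fore-edge is visible, its top running from (187,460) to (332,420) and its bottom from (190,482) to (336,441). Let the arm settle and estimate the gap.

Request:
arm_command:
  increments:
    - {"delta_pos": [0, 0, 0], "twist": [0, 0, 0]}
    - {"delta_pos": [0, 0, 0], "twist": [0, 0, 0]}

```text
time_s: 8.27
tool_pos: [0.6464, -0.0532, 0.5449]
tcp_rot: [1.255, 1.57, 1.196]
contact_force: [0.4, 0.5, -0.5]
opening: 0.0496
```

Run:
```python
from h import *
from bench import ctrl
print(ctrl.get_obs()['tool_pos'])
P=np.array([.598,.0087]);a=-.058;e=np.array([np.cos(a),np.sin(a)])
def z(px,py,xp):
    o,d=ray("scene",240+(px+.5)/3-.5,120+(py+.5)/3-.5);s=(xp-e@(o[:2]-P))/(e@d[:2]);return round((o+d*s)[2],4)
print("book top",z(187,460,.036),z(332,420,.036),"bottom",z(190,482,.036),z(336,441,.036),"platen back bottom",z(180,458,.06),z(362,404,.06),"pack",z(183,524,.08),z(375,471,.08))
```

```text
[ 0.64643917 -0.05317834  0.54486648]
book top 0.0757 0.0754 bottom 0.0455 0.0452 platen back bottom 0.1063 0.111 pack 0.0415 0.0379
```

Request:
arm_command:
  increments:
    - {"delta_pos": [0, 5, 0], "twist": [0, 0, 0]}
    - {"delta_pos": [0, 0, -15], "twist": [0, 0, 0]}
    - {"delta_pos": [0, 0, -15], "twist": [0, 0, 0]}
    - {"delta_pos": [0, 0, -15], "twist": [0, 0, 0]}
    - {"delta_pos": [0, 0, -15], "twist": [0, 0, 0]}
    - {"delta_pos": [0, 0, -12], "twist": [0, 0, 0]}
    - {"delta_pos": [0, 0, -8], "twist": [0, 0, 0]}
    - {"delta_pos": [0, 0, 0], "twist": [0, 0, 0]}
    - {"delta_pos": [0, 0, 0], "twist": [0, 0, 0]}
    - {"delta_pos": [0, 0, 0], "twist": [0, 0, 0]}

```text
time_s: 9.1
tool_pos: [0.6472, -0.0483, 0.4655]
tcp_rot: [-0.001, 1.57, -0.061]
contact_force: [-0.0, -0.0, 1.5]
opening: 0.05
```

Request:
arm_command:
  increments:
    - {"delta_pos": [0, 0, 0], "twist": [0, 0, 0]}
    - {"delta_pos": [0, 0, 0], "twist": [0, 0, 0]}
    - {"delta_pos": [0, 0, 0], "twist": [0, 0, 0]}
    - {"delta_pos": [0, 0, 0], "twist": [0, 0, 0]}
    - {"delta_pos": [0, 0, 0], "twist": [0, 0, 0]}
    - {"delta_pos": [0, 0, 0], "twist": [0, 0, 0]}
    - {"delta_pos": [0, 0, 0], "twist": [0, 0, 0]}
    - {"delta_pos": [0, 0, 0], "twist": [0, 0, 0]}
  grip: -1
  squeeze: 30

```text
time_s: 9.77
tool_pos: [0.6472, -0.0476, 0.4649]
tcp_rot: [1.297, 1.57, 1.238]
contact_force: [-1.2, 5.3, 1.8]
opening: 0.0256
```

```bash
cat > arc.py <<'E'
# rows along the circle: from world angle a0 (deg) by total deg, n rows
import sys,numpy as np
def rows(a0,tot,n,dz=True):
    a=np.radians(np.linspace(a0,a0-tot,n+1));p=np.c_[75*np.cos(a),75*np.sin(a),np.linspace(0,-tot/12,n+1)]
    print("[%s]"%", ".join('{"delta_pos": [%.1f, %.1f, %.2f], "twist": [0,0,0]}'%tuple(d) for d in np.diff(np.round(p,1),axis=0)), "end",a0-tot)
if __name__=="__main__": rows(float(sys.argv[1]),float(sys.argv[2]),int(sys.argv[3]))
E
python3 arc.py -49.5 40 20
python3 - <<'E'
from bench import ctrl
print(ctrl.get_obs())
E
```

```text
[{"delta_pos": [-2.0, -1.7, -0.20], "twist": [0,0,0]}, {"delta_pos": [-2.1, -1.6, -0.10], "twist": [0,0,0]}, {"delta_pos": [-2.1, -1.5, -0.20], "twist": [0,0,0]}, {"delta_pos": [-2.2, -1.5, -0.20], "twist": [0,0,0]}, {"delta_pos": [-2.2, -1.3, -0.10], "twist": [0,0,0]}, {"delta_pos": [-2.3, -1.3, -0.20], "twist": [0,0,0]}, {"delta_pos": [-2.3, -1.2, -0.20], "twist": [0,0,0]}, {"delta_pos": [-2.4, -1.1, -0.10], "twist": [0,0,0]}, {"delta_pos": [-2.4, -1.1, -0.20], "twist": [0,0,0]}, {"delta_pos": [-2.4, -1.0, -0.20], "twist": [0,0,0]}, {"delta_pos": [-2.5, -0.8, -0.10], "twist": [0,0,0]}, {"delta_pos": [-2.5, -0.8, -0.20], "twist": [0,0,0]}, {"delta_pos": [-2.5, -0.7, -0.20], "twist": [0,0,0]}, {"delta_pos": [-2.6, -0.6, -0.10], "twist": [0,0,0]}, {"delta_pos": [-2.5, -0.5, -0.20], "twist": [0,0,0]}, {"delta_pos": [-2.6, -0.5, -0.20], "twist": [0,0,0]}, {"delta_pos": [-2.6, -0.3, -0.10], "twist": [0,0,0]}, {"delta_pos": [-2.6, -0.3, -0.20], "twist": [0,0,0]}, {"delta_pos": [-2.6, -0.1, -0.20], "twist": [0,0,0]}, {"delta_pos": [-2.6, -0.1, -0.10], "twist": [0,0,0]}] end -89.5
{'time_s': 9.7667, 'qpos': array([-0.31971755,  0.44795078,  0.48886845,  1.49089608, -0.2166807 ,
        1.25626954,  1.70721728]), 'qd': array([-0.00133197,  0.00094853, -0.00074725,  0.0003726 , -0.00030159,
       -0.00135993,  0.00012313]), 'effort': array([ 3.43489833e+00, -8.22865534e+01,  1.33009467e+01, -4.32467437e+01,
        1.58012565e+00, -4.96655814e-01,  1.61053904e-02]), 'tool_pos': array([ 0.64718735, -0.04764703,  0.46486222]), 'tcp_rot': array([1.29720821, 1.56971361, 1.23831946]), 'contact_force': array([-1.16427209,  5.3017396 ,  1.77069898]), 'ft_torque': array([ 1.25580178,  0.16962103, -0.00769039]), 'opening': 0.025615506514166733}
```

The grip is held at an opening of 25.6 mm. Winding starts.

Request:
arm_command:
  increments:
    - {"delta_pos": [-2.0, -1.7, -0.2], "twist": [0, 0, 0]}
    - {"delta_pos": [-2.1, -1.6, -0.1], "twist": [0, 0, 0]}
    - {"delta_pos": [-2.1, -1.5, -0.2], "twist": [0, 0, 0]}
    - {"delta_pos": [-2.2, -1.5, -0.2], "twist": [0, 0, 0]}
    - {"delta_pos": [-2.2, -1.3, -0.1], "twist": [0, 0, 0]}
    - {"delta_pos": [-2.3, -1.3, -0.2], "twist": [0, 0, 0]}
    - {"delta_pos": [-2.3, -1.2, -0.2], "twist": [0, 0, 0]}
    - {"delta_pos": [-2.4, -1.1, -0.1], "twist": [0, 0, 0]}
    - {"delta_pos": [-2.4, -1.1, -0.2], "twist": [0, 0, 0]}
    - {"delta_pos": [-2.4, -1.0, -0.2], "twist": [0, 0, 0]}
    - {"delta_pos": [-2.5, -0.8, -0.1], "twist": [0, 0, 0]}
    - {"delta_pos": [-2.5, -0.8, -0.2], "twist": [0, 0, 0]}
    - {"delta_pos": [-2.5, -0.7, -0.2], "twist": [0, 0, 0]}
    - {"delta_pos": [-2.6, -0.6, -0.1], "twist": [0, 0, 0]}
    - {"delta_pos": [-2.5, -0.5, -0.2], "twist": [0, 0, 0]}
    - {"delta_pos": [-2.6, -0.5, -0.2], "twist": [0, 0, 0]}
    - {"delta_pos": [-2.6, -0.3, -0.1], "twist": [0, 0, 0]}
    - {"delta_pos": [-2.6, -0.3, -0.2], "twist": [0, 0, 0]}
    - {"delta_pos": [-2.6, -0.1, -0.2], "twist": [0, 0, 0]}
    - {"delta_pos": [-2.6, -0.1, -0.1], "twist": [0, 0, 0]}

```text
time_s: 11.43
tool_pos: [0.5995, -0.0648, 0.4616]
tcp_rot: [0.828, 1.568, 0.77]
contact_force: [5.6, 10.3, -1.6]
opening: 0.0254
```

```bash
cat > st.py <<'E'
from bench import ctrl
import numpy as np
o=ctrl.get_obs();p=o['tool_pos'];v=p[:2]-[.598,.0087];F=o['contact_force'];r=np.hypot(*v);u=v/r
print("t",o['time_s'],"pos",p.round(4),"r",r.round(4),"ang",np.degrees(np.arctan2(v[1],v[0])).round(1),"Ftan(resist)",(F[:2]@[-u[1],u[0]]).round(2),"Frad",(F[:2]@u).round(2),"Fz",F[2].round(2),"op",round(o['opening'],4),"q",o['qpos'].round(2))
E
python3 st.py; python3 arc.py -89.5 40 20
```

```text
t 11.4333 pos [ 0.5995 -0.0648  0.4616] r 0.0735 ang -88.8 Ftan(resist) 5.86 Frad -10.19 Fz -1.59 op 0.0254 q [-0.33  0.36  0.5   1.62 -0.18  1.21  1.73]
[{"delta_pos": [-2.7, 0.0, -0.20], "twist": [0,0,0]}, {"delta_pos": [-2.6, 0.1, -0.10], "twist": [0,0,0]}, {"delta_pos": [-2.6, 0.2, -0.20], "twist": [0,0,0]}, {"delta_pos": [-2.6, 0.3, -0.20], "twist": [0,0,0]}, {"delta_pos": [-2.6, 0.4, -0.10], "twist": [0,0,0]}, {"delta_pos": [-2.6, 0.5, -0.20], "twist": [0,0,0]}, {"delta_pos": [-2.5, 0.6, -0.20], "twist": [0,0,0]}, {"delta_pos": [-2.5, 0.6, -0.10], "twist": [0,0,0]}, {"delta_pos": [-2.6, 0.8, -0.20], "twist": [0,0,0]}, {"delta_pos": [-2.4, 0.8, -0.20], "twist": [0,0,0]}, {"delta_pos": [-2.5, 0.9, -0.10], "twist": [0,0,0]}, {"delta_pos": [-2.4, 1.0, -0.20], "twist": [0,0,0]}, {"delta_pos": [-2.4, 1.1, -0.20], "twist": [0,0,0]}, {"delta_pos": [-2.3, 1.2, -0.10], "twist": [0,0,0]}, {"delta_pos": [-2.3, 1.2, -0.20], "twist": [0,0,0]}, {"delta_pos": [-2.3, 1.4, -0.20], "twist": [0,0,0]}, {"delta_pos": [-2.2, 1.4, -0.10], "twist": [0,0,0]}, {"delta_pos": [-2.2, 1.4, -0.20], "twist": [0,0,0]}, {"delta_pos": [-2.1, 1.6, -0.20], "twist": [0,0,0]}, {"delta_pos": [-2.0, 1.6, -0.10], "twist": [0,0,0]}] end -129.5
```

Turning takes 5.9 N, as expected when free. I'll ease out the radial offset with about 1.5 mm in +y while continuing.

Request:
arm_command:
  increments:
    - {"delta_pos": [-2.7, 0.3, -0.2], "twist": [0, 0, 0]}
    - {"delta_pos": [-2.6, 0.4, -0.1], "twist": [0, 0, 0]}
    - {"delta_pos": [-2.6, 0.5, -0.2], "twist": [0, 0, 0]}
    - {"delta_pos": [-2.6, 0.6, -0.2], "twist": [0, 0, 0]}
    - {"delta_pos": [-2.6, 0.7, -0.1], "twist": [0, 0, 0]}
    - {"delta_pos": [-2.6, 0.5, -0.2], "twist": [0, 0, 0]}
    - {"delta_pos": [-2.5, 0.6, -0.2], "twist": [0, 0, 0]}
    - {"delta_pos": [-2.5, 0.6, -0.1], "twist": [0, 0, 0]}
    - {"delta_pos": [-2.6, 0.8, -0.2], "twist": [0, 0, 0]}
    - {"delta_pos": [-2.4, 0.8, -0.2], "twist": [0, 0, 0]}
    - {"delta_pos": [-2.5, 0.9, -0.1], "twist": [0, 0, 0]}
    - {"delta_pos": [-2.4, 1.0, -0.2], "twist": [0, 0, 0]}
    - {"delta_pos": [-2.4, 1.1, -0.2], "twist": [0, 0, 0]}
    - {"delta_pos": [-2.3, 1.2, -0.1], "twist": [0, 0, 0]}
    - {"delta_pos": [-2.3, 1.2, -0.2], "twist": [0, 0, 0]}
    - {"delta_pos": [-2.3, 1.4, -0.2], "twist": [0, 0, 0]}
    - {"delta_pos": [-2.2, 1.4, -0.1], "twist": [0, 0, 0]}
    - {"delta_pos": [-2.2, 1.4, -0.2], "twist": [0, 0, 0]}
    - {"delta_pos": [-2.1, 1.6, -0.2], "twist": [0, 0, 0]}
    - {"delta_pos": [-2.0, 1.6, -0.1], "twist": [0, 0, 0]}

```text
time_s: 13.1
tool_pos: [0.5513, -0.0473, 0.4583]
tcp_rot: [0.103, 1.568, 0.044]
contact_force: [11.1, 3.4, -6.6]
opening: 0.0251
```

```bash
python3 st.py; python3 arc.py -129.5 40 20
```

```text
t 13.1 pos [ 0.5513 -0.0473  0.4583] r 0.0729 ang -129.9 Ftan(resist) 6.33 Frad -9.72 Fz -6.65 op 0.0251 q [-0.39  0.26  0.5   1.75 -0.14  1.17  1.67]
[{"delta_pos": [-2.0, 1.7, -0.20], "twist": [0,0,0]}, {"delta_pos": [-1.9, 1.8, -0.10], "twist": [0,0,0]}, {"delta_pos": [-1.9, 1.8, -0.20], "twist": [0,0,0]}, {"delta_pos": [-1.8, 1.9, -0.20], "twist": [0,0,0]}, {"delta_pos": [-1.7, 2.0, -0.10], "twist": [0,0,0]}, {"delta_pos": [-1.7, 2.0, -0.20], "twist": [0,0,0]}, {"delta_pos": [-1.6, 2.1, -0.20], "twist": [0,0,0]}, {"delta_pos": [-1.5, 2.1, -0.10], "twist": [0,0,0]}, {"delta_pos": [-1.5, 2.2, -0.20], "twist": [0,0,0]}, {"delta_pos": [-1.3, 2.2, -0.20], "twist": [0,0,0]}, {"delta_pos": [-1.3, 2.3, -0.10], "twist": [0,0,0]}, {"delta_pos": [-1.2, 2.3, -0.20], "twist": [0,0,0]}, {"delta_pos": [-1.1, 2.4, -0.20], "twist": [0,0,0]}, {"delta_pos": [-1.1, 2.4, -0.10], "twist": [0,0,0]}, {"delta_pos": [-1.0, 2.4, -0.20], "twist": [0,0,0]}, {"delta_pos": [-0.8, 2.5, -0.20], "twist": [0,0,0]}, {"delta_pos": [-0.8, 2.5, -0.10], "twist": [0,0,0]}, {"delta_pos": [-0.7, 2.5, -0.20], "twist": [0,0,0]}, {"delta_pos": [-0.6, 2.6, -0.20], "twist": [0,0,0]}, {"delta_pos": [-0.5, 2.5, -0.10], "twist": [0,0,0]}] end -169.5
```

Request:
arm_command:
  increments:
    - {"delta_pos": [-1.8, 1.9, -0.3], "twist": [0, 0, 0]}
    - {"delta_pos": [-1.7, 2.0, -0.3], "twist": [0, 0, 0]}
    - {"delta_pos": [-1.7, 2.0, -0.3], "twist": [0, 0, 0]}
    - {"delta_pos": [-1.6, 2.1, -0.3], "twist": [0, 0, 0]}
    - {"delta_pos": [-1.5, 2.2, -0.2], "twist": [0, 0, 0]}
    - {"delta_pos": [-1.7, 2.0, -0.2], "twist": [0, 0, 0]}
    - {"delta_pos": [-1.6, 2.1, -0.2], "twist": [0, 0, 0]}
    - {"delta_pos": [-1.5, 2.1, -0.1], "twist": [0, 0, 0]}
    - {"delta_pos": [-1.5, 2.2, -0.2], "twist": [0, 0, 0]}
    - {"delta_pos": [-1.3, 2.2, -0.2], "twist": [0, 0, 0]}
    - {"delta_pos": [-1.3, 2.3, -0.1], "twist": [0, 0, 0]}
    - {"delta_pos": [-1.2, 2.3, -0.2], "twist": [0, 0, 0]}
    - {"delta_pos": [-1.1, 2.4, -0.2], "twist": [0, 0, 0]}
    - {"delta_pos": [-1.1, 2.4, -0.1], "twist": [0, 0, 0]}
    - {"delta_pos": [-1.0, 2.4, -0.2], "twist": [0, 0, 0]}
    - {"delta_pos": [-0.8, 2.5, -0.2], "twist": [0, 0, 0]}
    - {"delta_pos": [-0.8, 2.5, -0.1], "twist": [0, 0, 0]}
    - {"delta_pos": [-0.7, 2.5, -0.2], "twist": [0, 0, 0]}
    - {"delta_pos": [-0.6, 2.6, -0.2], "twist": [0, 0, 0]}
    - {"delta_pos": [-0.5, 2.5, -0.1], "twist": [0, 0, 0]}

```text
time_s: 14.77
tool_pos: [0.5259, -0.0036, 0.4549]
tcp_rot: [-0.565, 1.569, -0.626]
contact_force: [-0.1, -5.3, 7.1]
opening: 0.0258
```

```bash
sed -i 's/\[.598,.0087\]/[.5993,.0101]/' st.py; python3 st.py; python3 arc.py -169.5 16 8
```

```text
t 14.7667 pos [ 0.5259 -0.0036  0.4549] r 0.0747 ang -169.4 Ftan(resist) 5.23 Frad 1.1 Fz 7.11 op 0.0258 q [-0.47  0.2   0.48  1.81 -0.1   1.15  1.56]
[{"delta_pos": [-0.5, 2.6, -0.20], "twist": [0,0,0]}, {"delta_pos": [-0.3, 2.6, -0.10], "twist": [0,0,0]}, {"delta_pos": [-0.3, 2.6, -0.20], "twist": [0,0,0]}, {"delta_pos": [-0.1, 2.6, -0.20], "twist": [0,0,0]}, {"delta_pos": [-0.1, 2.6, -0.10], "twist": [0,0,0]}, {"delta_pos": [0.0, 2.7, -0.20], "twist": [0,0,0]}, {"delta_pos": [0.1, 2.6, -0.20], "twist": [0,0,0]}, {"delta_pos": [0.2, 2.6, -0.10], "twist": [0,0,0]}] end -185.5
```

Request:
arm_command:
  increments:
    - {"delta_pos": [-0.5, 2.6, -0.2], "twist": [0, 0, 0]}
    - {"delta_pos": [-0.3, 2.6, 0], "twist": [0, 0, 0]}
    - {"delta_pos": [-0.3, 2.6, 0], "twist": [0, 0, 0]}
    - {"delta_pos": [-0.1, 2.6, 0], "twist": [0, 0, 0]}
    - {"delta_pos": [-0.1, 2.6, -0.1], "twist": [0, 0, 0]}
    - {"delta_pos": [0.0, 2.7, -0.2], "twist": [0, 0, 0]}
    - {"delta_pos": [0.1, 2.6, -0.2], "twist": [0, 0, 0]}
    - {"delta_pos": [0.2, 2.6, -0.1], "twist": [0, 0, 0]}
    - {"delta_pos": [0.3, 2.6, -0.2], "twist": [0, 0, 0]}
    - {"delta_pos": [0.4, 2.6, -0.2], "twist": [0, 0, 0]}
    - {"delta_pos": [0.5, 2.6, -0.2], "twist": [0, 0, 0]}
    - {"delta_pos": [0.5, 2.5, -0.2], "twist": [0, 0, 0]}

```text
time_s: 15.77
tool_pos: [0.5265, 0.0276, 0.453]
tcp_rot: [-0.991, 1.569, -1.052]
contact_force: [-0.7, -5.5, 4.8]
opening: 0.0256
```

```bash
python3 st.py; python3 arc.py -193.5 24 12
```

```text
t 15.7667 pos [0.5265 0.0276 0.453 ] r 0.0749 ang 166.5 Ftan(resist) 5.54 Frad -0.64 Fz 4.78 op 0.0256 q [-0.51  0.21  0.46  1.81 -0.1   1.14  1.49]
[{"delta_pos": [0.6, 2.5, -0.20], "twist": [0,0,0]}, {"delta_pos": [0.8, 2.6, -0.10], "twist": [0,0,0]}, {"delta_pos": [0.8, 2.4, -0.20], "twist": [0,0,0]}, {"delta_pos": [0.9, 2.5, -0.20], "twist": [0,0,0]}, {"delta_pos": [1.0, 2.4, -0.10], "twist": [0,0,0]}, {"delta_pos": [1.1, 2.4, -0.20], "twist": [0,0,0]}, {"delta_pos": [1.2, 2.3, -0.20], "twist": [0,0,0]}, {"delta_pos": [1.2, 2.3, -0.10], "twist": [0,0,0]}, {"delta_pos": [1.4, 2.3, -0.20], "twist": [0,0,0]}, {"delta_pos": [1.4, 2.2, -0.20], "twist": [0,0,0]}, {"delta_pos": [1.4, 2.2, -0.10], "twist": [0,0,0]}, {"delta_pos": [1.6, 2.1, -0.20], "twist": [0,0,0]}] end -217.5
```

Request:
arm_command:
  increments:
    - {"delta_pos": [0.6, 2.5, -0.2], "twist": [0, 0, 0]}
    - {"delta_pos": [0.8, 2.6, -0.1], "twist": [0, 0, 0]}
    - {"delta_pos": [0.8, 2.4, -0.2], "twist": [0, 0, 0]}
    - {"delta_pos": [0.9, 2.5, -0.2], "twist": [0, 0, 0]}
    - {"delta_pos": [1.0, 2.4, -0.1], "twist": [0, 0, 0]}
    - {"delta_pos": [1.1, 2.4, -0.2], "twist": [0, 0, 0]}
    - {"delta_pos": [1.2, 2.3, -0.2], "twist": [0, 0, 0]}
    - {"delta_pos": [1.2, 2.3, -0.1], "twist": [0, 0, 0]}
    - {"delta_pos": [1.4, 2.3, -0.2], "twist": [0, 0, 0]}
    - {"delta_pos": [1.4, 2.2, -0.2], "twist": [0, 0, 0]}
    - {"delta_pos": [1.4, 2.2, -0.1], "twist": [0, 0, 0]}
    - {"delta_pos": [1.6, 2.1, -0.2], "twist": [0, 0, 0]}

```text
time_s: 16.77
tool_pos: [0.5398, 0.056, 0.4509]
tcp_rot: [-1.506, 1.57, -1.566]
contact_force: [-3.8, -3.9, 6.3]
opening: 0.0255
```

```bash
python3 st.py; python3 arc.py -217.5 16 8
```

```text
t 16.7667 pos [0.5398 0.056  0.4509] r 0.0752 ang 142.4 Ftan(resist) 5.45 Frad 0.63 Fz 6.29 op 0.0255 q [-0.53  0.24  0.44  1.78 -0.11  1.15  1.45]
[{"delta_pos": [1.6, 2.0, -0.20], "twist": [0,0,0]}, {"delta_pos": [1.7, 2.0, -0.10], "twist": [0,0,0]}, {"delta_pos": [1.8, 1.9, -0.20], "twist": [0,0,0]}, {"delta_pos": [1.8, 1.9, -0.20], "twist": [0,0,0]}, {"delta_pos": [1.9, 1.8, -0.10], "twist": [0,0,0]}, {"delta_pos": [2.0, 1.7, -0.20], "twist": [0,0,0]}, {"delta_pos": [2.0, 1.7, -0.20], "twist": [0,0,0]}, {"delta_pos": [2.1, 1.6, -0.10], "twist": [0,0,0]}] end -233.5
```

Request:
arm_command:
  increments:
    - {"delta_pos": [1.6, 2.0, -0.2], "twist": [0, 0, 0]}
    - {"delta_pos": [1.7, 2.0, -0.1], "twist": [0, 0, 0]}
    - {"delta_pos": [1.8, 1.9, -0.2], "twist": [0, 0, 0]}
    - {"delta_pos": [1.8, 1.9, -0.2], "twist": [0, 0, 0]}
    - {"delta_pos": [1.9, 1.8, -0.1], "twist": [0, 0, 0]}
    - {"delta_pos": [2.0, 1.7, -0.2], "twist": [0, 0, 0]}
    - {"delta_pos": [2.0, 1.7, -0.2], "twist": [0, 0, 0]}
    - {"delta_pos": [2.1, 1.6, -0.1], "twist": [0, 0, 0]}

```text
time_s: 17.43
tool_pos: [0.5546, 0.0708, 0.4496]
tcp_rot: [-1.822, 1.57, -1.883]
contact_force: [-5.0, -2.5, 5.7]
opening: 0.0255
```

```bash
python3 st.py; python3 arc.py -233.5 16 8; python3 arc.py -249.5 16 8;python3 arc.py -265.5 16 8;python3 arc.py -281.5 16 8;python3 arc.py -297.5 16 8;python3 arc.py -313.5 16 8
```

```text
t 17.4333 pos [0.5546 0.0708 0.4496] r 0.0753 ang 126.4 Ftan(resist) 5.48 Frad 0.93 Fz 5.72 op 0.0255 q [-0.54  0.27  0.43  1.74 -0.12  1.16  1.44]
[{"delta_pos": [2.1, 1.5, -0.20], "twist": [0,0,0]}, {"delta_pos": [2.2, 1.5, -0.10], "twist": [0,0,0]}, {"delta_pos": [2.2, 1.3, -0.20], "twist": [0,0,0]}, {"delta_pos": [2.3, 1.3, -0.20], "twist": [0,0,0]}, {"delta_pos": [2.3, 1.2, -0.10], "twist": [0,0,0]}, {"delta_pos": [2.4, 1.1, -0.20], "twist": [0,0,0]}, {"delta_pos": [2.4, 1.1, -0.20], "twist": [0,0,0]}, {"delta_pos": [2.4, 1.0, -0.10], "twist": [0,0,0]}] end -249.5
[{"delta_pos": [2.5, 0.8, -0.20], "twist": [0,0,0]}, {"delta_pos": [2.5, 0.8, -0.10], "twist": [0,0,0]}, {"delta_pos": [2.5, 0.7, -0.20], "twist": [0,0,0]}, {"delta_pos": [2.6, 0.6, -0.20], "twist": [0,0,0]}, {"delta_pos": [2.5, 0.5, -0.10], "twist": [0,0,0]}, {"delta_pos": [2.6, 0.5, -0.20], "twist": [0,0,0]}, {"delta_pos": [2.6, 0.3, -0.20], "twist": [0,0,0]}, {"delta_pos": [2.6, 0.3, -0.10], "twist": [0,0,0]}] end -265.5
[{"delta_pos": [2.6, 0.1, -0.20], "twist": [0,0,0]}, {"delta_pos": [2.6, 0.1, -0.10], "twist": [
[... 944 characters left out ...]
": [2.2, -1.4, -0.20], "twist": [0,0,0]}, {"delta_pos": [2.1, -1.6, -0.10], "twist": [0,0,0]}, {"delta_pos": [2.0, -1.6, -0.20], "twist": [0,0,0]}, {"delta_pos": [2.0, -1.7, -0.20], "twist": [0,0,0]}, {"delta_pos": [1.9, -1.8, -0.10], "twist": [0,0,0]}] end -313.5
[{"delta_pos": [1.9, -1.8, -0.20], "twist": [0,0,0]}, {"delta_pos": [1.8, -1.9, -0.10], "twist": [0,0,0]}, {"delta_pos": [1.7, -2.0, -0.20], "twist": [0,0,0]}, {"delta_pos": [1.7, -2.0, -0.20], "twist": [0,0,0]}, {"delta_pos": [1.6, -2.1, -0.10], "twist": [0,0,0]}, {"delta_pos": [1.5, -2.1, -0.20], "twist": [0,0,0]}, {"delta_pos": [1.5, -2.2, -0.20], "twist": [0,0,0]}, {"delta_pos": [1.3, -2.2, -0.10], "twist": [0,0,0]}] end -329.5
```

Request:
arm_command:
  increments:
    - {"delta_pos": [2.1, 1.5, -0.2], "twist": [0, 0, 0]}
    - {"delta_pos": [2.2, 1.5, -0.1], "twist": [0, 0, 0]}
    - {"delta_pos": [2.2, 1.3, -0.2], "twist": [0, 0, 0]}
    - {"delta_pos": [2.3, 1.3, -0.2], "twist": [0, 0, 0]}
    - {"delta_pos": [2.3, 1.2, -0.1], "twist": [0, 0, 0]}
    - {"delta_pos": [2.4, 1.1, -0.2], "twist": [0, 0, 0]}
    - {"delta_pos": [2.4, 1.1, -0.2], "twist": [0, 0, 0]}
    - {"delta_pos": [2.4, 1.0, -0.1], "twist": [0, 0, 0]}

```text
time_s: 18.1
tool_pos: [0.5729, 0.0809, 0.4483]
tcp_rot: [-2.078, 1.57, -2.139]
contact_force: [-5.8, -1.8, 5.7]
opening: 0.0255
```

```bash
python3 st.py
```

```text
t 18.1 pos [0.5729 0.0809 0.4483] r 0.0756 ang 110.4 Ftan(resist) 6.02 Frad 0.32 Fz 5.67 op 0.0255 q [-0.54  0.31  0.43  1.69 -0.14  1.16  1.44]
```

Request:
arm_command:
  increments:
    - {"delta_pos": [2.5, 0.8, -0.2], "twist": [0, 0, 0]}
    - {"delta_pos": [2.5, 0.8, -0.1], "twist": [0, 0, 0]}
    - {"delta_pos": [2.5, 0.7, -0.2], "twist": [0, 0, 0]}
    - {"delta_pos": [2.6, 0.6, -0.2], "twist": [0, 0, 0]}
    - {"delta_pos": [2.5, 0.5, -0.1], "twist": [0, 0, 0]}
    - {"delta_pos": [2.6, 0.5, -0.2], "twist": [0, 0, 0]}
    - {"delta_pos": [2.6, 0.3, -0.2], "twist": [0, 0, 0]}
    - {"delta_pos": [2.6, 0.3, -0.1], "twist": [0, 0, 0]}

```text
time_s: 18.77
tool_pos: [0.5933, 0.0856, 0.447]
tcp_rot: [-2.563, 1.57, -2.623]
contact_force: [-6.3, -1.0, 4.7]
opening: 0.0258
```

```bash
python3 st.py
```

```text
t 18.7667 pos [0.5933 0.0856 0.447 ] r 0.0757 ang 94.5 Ftan(resist) 6.34 Frad -0.49 Fz 4.66 op 0.0258 q [-0.52  0.36  0.43  1.64 -0.16  1.18  1.45]
```

Request:
arm_command:
  increments:
    - {"delta_pos": [2.6, 0.1, -0.2], "twist": [0, 0, 0]}
    - {"delta_pos": [2.6, 0.1, -0.1], "twist": [0, 0, 0]}
    - {"delta_pos": [2.7, 0.0, -0.2], "twist": [0, 0, 0]}
    - {"delta_pos": [2.6, -0.1, -0.2], "twist": [0, 0, 0]}
    - {"delta_pos": [2.6, -0.2, -0.1], "twist": [0, 0, 0]}
    - {"delta_pos": [2.6, -0.3, -0.2], "twist": [0, 0, 0]}
    - {"delta_pos": [2.6, -0.4, -0.2], "twist": [0, 0, 0]}
    - {"delta_pos": [2.6, -0.5, -0.1], "twist": [0, 0, 0]}

```text
time_s: 19.43
tool_pos: [0.6142, 0.0844, 0.4456]
tcp_rot: [-2.944, 1.57, -3.004]
contact_force: [-6.5, 0.5, 5.2]
opening: 0.0255
```

```bash
python3 st.py
```

```text
t 19.4333 pos [0.6142 0.0844 0.4456] r 0.0758 ang 78.7 Ftan(resist) 6.44 Frad -0.77 Fz 5.15 op 0.0255 q [-0.5   0.4   0.42  1.59 -0.17  1.19  1.47]
```

Request:
arm_command:
  increments:
    - {"delta_pos": [2.5, -0.6, -0.2], "twist": [0, 0, 0]}
    - {"delta_pos": [2.5, -0.6, -0.1], "twist": [0, 0, 0]}
    - {"delta_pos": [2.6, -0.8, -0.2], "twist": [0, 0, 0]}
    - {"delta_pos": [2.4, -0.8, -0.2], "twist": [0, 0, 0]}
    - {"delta_pos": [2.5, -0.9, -0.1], "twist": [0, 0, 0]}
    - {"delta_pos": [2.4, -1.0, -0.2], "twist": [0, 0, 0]}

```text
time_s: 19.93
tool_pos: [0.6291, 0.0799, 0.4446]
tcp_rot: [3.064, 1.57, 3.004]
contact_force: [-5.9, 1.7, 6.4]
opening: 0.0255
```

```bash
python3 st.py
```

```text
t 19.9333 pos [0.6291 0.0799 0.4446] r 0.0759 ang 66.9 Ftan(resist) 6.1 Frad -0.74 Fz 6.42 op 0.0255 q [-0.48  0.43  0.42  1.56 -0.18  1.2   1.48]
```

Still free. I'll continue with the rest of this arc and the next one.

Request:
arm_command:
  increments:
    - {"delta_pos": [2.4, -1.1, -0.2], "twist": [0, 0, 0]}
    - {"delta_pos": [2.3, -1.2, -0.1], "twist": [0, 0, 0]}
    - {"delta_pos": [2.3, -1.2, -0.2], "twist": [0, 0, 0]}
    - {"delta_pos": [2.3, -1.4, -0.1], "twist": [0, 0, 0]}
    - {"delta_pos": [2.2, -1.4, -0.2], "twist": [0, 0, 0]}
    - {"delta_pos": [2.2, -1.4, -0.2], "twist": [0, 0, 0]}
    - {"delta_pos": [2.1, -1.6, -0.1], "twist": [0, 0, 0]}

```text
time_s: 20.52
tool_pos: [0.6448, 0.0708, 0.4435]
tcp_rot: [2.676, 1.57, 2.617]
contact_force: [-6.1, 2.9, 4.6]
opening: 0.0256
```

```bash
python3 st.py
```

```text
t 20.5167 pos [0.6448 0.0708 0.4435] r 0.0759 ang 53.1 Ftan(resist) 6.61 Frad -1.4 Fz 4.59 op 0.0256 q [-0.46  0.45  0.42  1.52 -0.19  1.21  1.51]
```

Request:
arm_command:
  increments:
    - {"delta_pos": [2.0, -1.6, -0.2], "twist": [0, 0, 0]}
    - {"delta_pos": [2.0, -1.7, -0.2], "twist": [0, 0, 0]}
    - {"delta_pos": [1.9, -1.8, -0.1], "twist": [0, 0, 0]}
    - {"delta_pos": [1.9, -1.8, -0.2], "twist": [0, 0, 0]}
    - {"delta_pos": [1.8, -1.9, -0.1], "twist": [0, 0, 0]}

```text
time_s: 20.93
tool_pos: [0.6543, 0.0624, 0.4427]
tcp_rot: [2.49, 1.569, 2.431]
contact_force: [-7.4, 4.4, 6.2]
opening: 0.0255
```

```bash
python3 st.py
```

```text
t 20.9333 pos [0.6543 0.0624 0.4427] r 0.0759 ang 43.5 Ftan(resist) 8.32 Frad -2.36 Fz 6.19 op 0.0255 q [-0.44  0.47  0.42  1.49 -0.2   1.22  1.53]
```

Request:
arm_command:
  increments:
    - {"delta_pos": [1.7, -2.0, -0.2], "twist": [0, 0, 0]}
    - {"delta_pos": [1.7, -2.0, -0.2], "twist": [0, 0, 0]}
    - {"delta_pos": [1.6, -2.1, -0.1], "twist": [0, 0, 0]}

```text
time_s: 21.18
tool_pos: [0.6593, 0.0566, 0.4422]
tcp_rot: [2.324, 1.569, 2.265]
contact_force: [-7.8, 6.3, 7.2]
opening: 0.0257
```

```bash
python3 st.py
```

```text
t 21.1833 pos [0.6593 0.0566 0.4422] r 0.0759 ang 37.8 Ftan(resist) 9.81 Frad -2.33 Fz 7.18 op 0.0257 q [-0.43  0.48  0.42  1.48 -0.21  1.22  1.54]
```

Request:
arm_command:
  increments:
    - {"delta_pos": [1.5, -2.1, -0.2], "twist": [0, 0, 0]}
    - {"delta_pos": [1.5, -2.2, -0.2], "twist": [0, 0, 0]}

```text
time_s: 21.35
tool_pos: [0.6623, 0.0525, 0.4419]
tcp_rot: [2.264, 1.569, 2.205]
contact_force: [-9.9, 6.8, 8.4]
opening: 0.0256
```

```bash
python3 st.py
```

```text
t 21.35 pos [0.6623 0.0525 0.4419] r 0.0759 ang 33.9 Ftan(resist) 11.21 Frad -4.4 Fz 8.36 op 0.0256 q [-0.42  0.49  0.43  1.47 -0.21  1.23  1.54]
```

11.2 N is the target. I stop, settle and check the residual forces before opening.

Request:
arm_command:
  increments:
    - {"delta_pos": [0, 0, 0], "twist": [0, 0, 0]}
    - {"delta_pos": [0, 0, 0], "twist": [0, 0, 0]}
    - {"delta_pos": [0, 0, 0], "twist": [0, 0, 0]}

```text
time_s: 21.6
tool_pos: [0.6624, 0.0522, 0.4419]
tcp_rot: [2.127, 1.569, 2.069]
contact_force: [-6.4, 5.5, 6.0]
opening: 0.0254
```

```bash
python3 st.py
```

```text
t 21.6 pos [0.6624 0.0522 0.4419] r 0.0758 ang 33.7 Ftan(resist) 8.14 Frad -2.23 Fz 6.03 op 0.0254 q [-0.42  0.49  0.43  1.47 -0.21  1.23  1.54]
```

Request:
arm_command:
  increments:
    - {"delta_pos": [0, 0, 0], "twist": [0, 0, 0]}
    - {"delta_pos": [0, 0, 0], "twist": [0, 0, 0]}
    - {"delta_pos": [0, 0, 0], "twist": [0, 0, 0]}
    - {"delta_pos": [0, 0, 0], "twist": [0, 0, 0]}
    - {"delta_pos": [0, 0, 0], "twist": [0, 0, 0]}
    - {"delta_pos": [0, 0, 0], "twist": [0, 0, 0]}
  grip: 0.06

```text
time_s: 22.1
tool_pos: [0.6626, 0.0513, 0.4415]
tcp_rot: [-1.453, 1.571, -1.513]
contact_force: [-0.1, -0.2, -0.5]
opening: 0.0498
```

Request:
arm_command:
  increments:
    - {"delta_pos": [0, 0, 5], "twist": [0, 0, 0]}
    - {"delta_pos": [0, 0, 10], "twist": [0, 0, 0]}
    - {"delta_pos": [0, 0, 20], "twist": [0, 0, 0]}
    - {"delta_pos": [0, 0, 30], "twist": [0, 0, 0]}
    - {"delta_pos": [0, 0, 30], "twist": [0, 0, 0]}
    - {"delta_pos": [0, 0, 30], "twist": [0, 0, 0]}
    - {"delta_pos": [-25, 25, 0], "twist": [0, 0, 0]}
    - {"delta_pos": [-25, 25, 0], "twist": [0, 0, 0]}
    - {"delta_pos": [-25, 25, 0], "twist": [0, 0, 0]}
    - {"delta_pos": [-25, 25, 0], "twist": [0, 0, 0]}
    - {"delta_pos": [-25, 25, 0], "twist": [0, 0, 0]}
    - {"delta_pos": [-25, 25, 0], "twist": [0, 0, 0]}
    - {"delta_pos": [-25, 25, 0], "twist": [0, 0, 0]}
    - {"delta_pos": [-25, 25, 0], "twist": [0, 0, 0]}
    - {"delta_pos": [-25, 25, 0], "twist": [0, 0, 0]}
    - {"delta_pos": [-25, 25, 0], "twist": [0, 0, 0]}
    - {"delta_pos": [0, 0, 0], "twist": [0, 0, 0]}
    - {"delta_pos": [0, 0, 0], "twist": [0, 0, 0]}
    - {"delta_pos": [0, 0, 0], "twist": [0, 0, 0]}

```text
time_s: 23.68
tool_pos: [0.4128, 0.3009, 0.5673]
tcp_rot: [0.477, 1.57, 0.417]
contact_force: [0.0, -0.1, 0.1]
opening: 0.0501
```

Run:
```python
from bench import ctrl
import cv2
o=ctrl.get_obs();print(o['tool_pos'],o['contact_force'],o['time_s'])
a=ctrl.capture("top")["img"][122:222,250:375,::-1];cv2.imwrite("pics/t9.png",cv2.resize(a,None,fx=6,fy=6,interpolation=cv2.INTER_CUBIC))
```

```text
[0.41283629 0.30090269 0.56733139] [ 0.03996975 -0.06147499  0.12612241] 23.6833
```

View pics/t9.png

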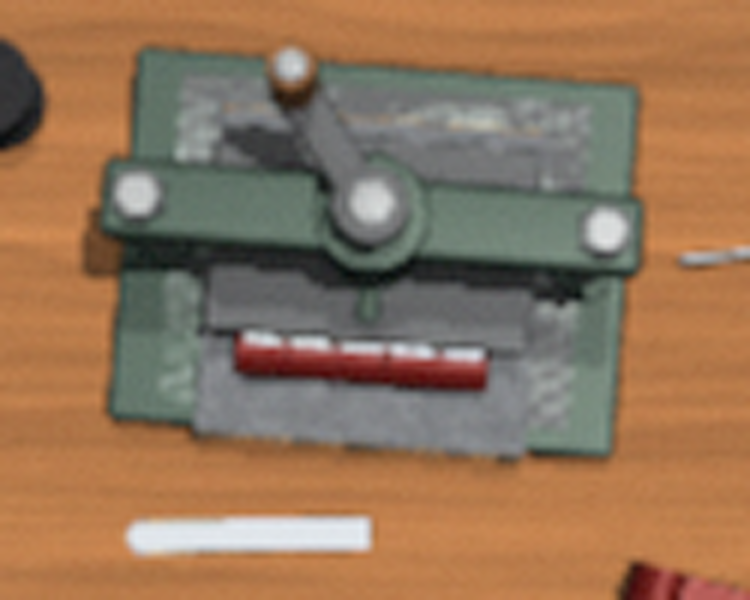

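The spine front still runs from (237,374) to (487,390), so the book has not moved. The grip at (292,65) is free, the crank stayed where I left it, and the folder has not moved. I'm handing in.

```bash
python3 -c "
from bench import ctrl
print(ctrl.sign_off())"
```

```text
the job is handed in; nothing more can be done
None
```

The book is nipped in place and the job was handed in at about 24 s. The hand-in reports no verdict.

- **Sliding in:** I pushed the book in with both open fingers on the spine; the force readings I took stayed under 3 N. Its origin came to about 22 mm in front of the screw axis by camera, about 26 mm by finger position, with 1 mm of sideways offset and 0.01 rad of skew. These two depth figures disagree by about 4 mm, but both lie inside the 16 to 32 mm band.
- **Winding down:** I held the grip throughout and turned it clockwise about 277°. The handle took 5 to 6.6 N while free. I stopped at 11.2 N, which by the given relation is about 80 N on the book. That force is inferred from the handle, not measured directly.
- **Final check:** After I let go and moved clear, the wrist force read about 0 N. The top view showed the spine line and the nearby folder where they were, and the crank stayed where I left it. I checked the other bystanders only by keeping the arm's path away from them.

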